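# Bring the orange-lidded pot of the gear carousel to the front and hold it there

## Robot

A 6-joint arm with a two-finger parallel gripper is mounted at the origin on the work surface. World frame = base frame: x ahead of the robot, y to its left, z up, the work surface at z = 0. Lengths are in m, angles in rad, forces in N, time in s.
With the tool pointing down it reaches from about 0.4 to 0.925 m from the base axis. Payload 3.4 kg.
Tool frame: the origin (TCP) lies midway between the tips of the shut fingers; the grasp point (between the pads) lies 19 mm behind it; z points along the fingers, y is the line along which they close (so a half turn about z gives the same grasp; the last joint's range is limited). The gripper opens to 85 mm and grips with 20 to 120 N. Pads are 22 mm wide; open, the fingers measure 114 mm over their backs; the gripper's body (76 mm by 85 mm) begins 54 mm behind the grasp point. The pads swing forward as they close: fully open they stand 13 mm farther back than shut.
Start: joints at [-1.236, 0.307, 1.506, -0, 1.328, -0.073], TCP at [0.228, -0.528, 0.231] pointing down, gripper open.
Joint ranges: [-3.12, 3.12], [-1.05, 2.28], [0.14, 2.33], [-1.42, 4.57], [0.1, 2.73], [-2.68, 2.68]. Speed limits (rad/s): [2.57, 2.57, 3.14, 3.14, 3.14, 3.14].

## Interface

Orientations are given as a rotation vector (axis times angle).
In Python, from station import ctrl, cams gives the robot as it stands.
- The arm moves only by the tool carry_out, never from a script. Its argument "targets" is a list of rows, each an object with "translation": the shift along the world's x, y, z in m, a list of three; "rotation": the turn, a rotation vector about the world's x, y, z in rad, a list of three; "claw": the closure in counts, from 0 (fully open) to 255 (shut). A call has 1 to 12 rows; each row shifts and turns the commanded pose from where the row before left it; what a row does not reach is not made up. A row lasts 1/12 s, in which the tool goes at most 41.7 mm and 7.16 degrees, less where a joint would pass 70% of its speed; a pose out of reach is approached as far as the arm can. A call with a gripper value outside its range is refused whole. The fingers move at their own pace and stop on an object; "squeeze" is the grip in N (left out, the last holds). Time passes only in rows, so rows that do not move let the fingers close. It gives the time, the measured TCP pose, the force, the opening and the grip force at its end, in the units of the state.
- ctrl.get_obs(): the state, without advancing time (a new reading comes with each control period).
- cams.read_camera(name): name is "side" or "top"; returns a dict with "pixels" (384x512x3 uint8, blue, green, red), "fx", "fy", "cx", "cy" (pixels), "world_from_camera" (4x4, takes a point from camera to world coordinates). Camera axes: x right, y down, z forward; pixel columns grow to the right and rows downward; lengths in m; the calibration is good to about 2 mm. A picture is of the moment at which its call begins. There is no depth.
- ctrl.close_job(): hands the job in; it is judged then, once.
The state is a dict: "time": time; "joint_pos": joint angles; "dq": joint speeds; "effort": joint torques, N m; "tool_pos": TCP position; "tool_rot": TCP orientation; "force": force on the tool from outside, world axes, zero at the start; "torque": the same for the moment, N m; "finger_gap": opening from 0.0 (shut) to 1.0 (fully open); "grasp_force": force on a finger pad.
Only numpy, scipy, OpenCV 4.12 (cv2) and the standard library are available. Lean on these libraries where they do the work, as an engineer would, in place of code of your own. Each camera call takes 0.05 s, during which the arm holds its last target. There are 200 camera calls.

## Task

Turn the closet's gear carousel until the pot with the orange lid stands at the front, centred behind the orange pointer on the base, and hold it still there. The turntable is sprung and swings back as soon as it is let go, so finish with the fingers still on it, holding it in place. Leave the organizer, headlamp, quickdraw and dish where they are.

Things in the scene. Friction and masses are not known exactly. Their poses are not given: they have to be found in the camera images.
- base: Black round carousel base, 240 mm across, 12 mm high, fixed to the shelf. Origin: centre of its underside, on the turntable's vertical axis. Its front is its own -x axis: there a tongue 34 mm wide with an orange stripe (the pointer) sticks out to 157 mm from the axis.
- front_spot (a point): Point fixed to the base, on its front line (over the direction of the pointer), 85 mm from the turntable axis, 90 mm above the shelf: where the centre of the orange lid's top must come.
- turntable: White round tray, 230 mm across, 10 mm thick, top 24 mm above the shelf, turning about the base's vertical axis. Origin: on the axis at its underside, 14 mm above the shelf. Four upright pots are fixed on it, centres 85 mm from the axis, a quarter turn apart: the orange-lidded one along its own -x, the other three with grey lids. A steel knob, 26 mm in diameter, stands on its axis up to 66 mm.
- orange_lid (a point): Centre of the top of the orange lid, 90 mm above the shelf, 85 mm from the axis; moves with the turntable. Each of the four pots is a clear cylinder 40 mm in diameter with a round lid 42 mm in diameter whose side runs from 70 to 90 mm above the shelf.
- tray_axis (a point): Centre of the tray's top, on its axis. A spring rests the tray where it starts; turned, it pulls back 0.08 N m per rad (about 1 N at the pots per radian), plus damping 0.1 N m s/rad and bearing friction 0.008 N m. It turns 3.4 rad either way from rest, then meets a stop. The orange pot starts 0.8 rad to half a turn from the front: go the shorter way, not letting go on the way.
- organizer: Bystander: clear plastic organizer box with its hinged lid shut, 200 x 140 x 88 mm (x, y, z), loose. Origin: centre of its underside.
- headlamp: Bystander: grey headlamp with black lens ring, about 55 x 78 x 45 mm, loose. Origin: under its middle, on the shelf.
- quickdraw: Bystander: silver quickdraw, two aluminium carabiners joined by a short black piece, lying flat, 50 x 230 x 11 mm, long along its own y, loose. Origin: under its middle, on the shelf.
- dish: Bystander: blue ceramic dish, 110 mm across and 32 mm high, loose. Origin: centre of its underside.

How it is judged:
By the outcome, as a careful person would: the job done as asked, in the order asked, and still so for the second after the job is handed in, while the arm keeps its last pose, push and grip.
It also fails if it takes over 42 s, if anything falls off the work surface, if the arm or the gripper's body presses on something with over 40 N, if the wrist force passes 120 N, or if a joint passes its speed limit or range.

## Working session

There is one attempt and no reset: what is moved stays moved. The work goes in short steps, Python scripts to look and compute and a tool call to move; the robot and the scene stay as the last step left them, time stands still between calls to the robot, and variables do not carry over. Pictures are saved under pics/ and viewed, at most 10 in all, crops included, and the job is handed in when it is done.

Besides the shell and the picture viewer there is one more tool, called after "Request:" as name(argument=value, ...) on one line, values as JSON. carry_out: Moves the arm, as the interface text tells. Its arguments: {"type":"object","properties":{"targets":{"type":"array","items":{"type":"object","properties":{"translation":{"type":"array","items":{"type":"number"}},"rotation":{"type":"array","items":{"type":"number"}},"claw":{"type":"number"}}}},"squeeze":{"type":"number"}},"required":["targets"]}

```bash
mkdir -p pics
cat > h.py <<'E'
import numpy as np, cv2
from station import ctrl, cams
def ray(c,u,v,z):
    T=np.array(c["world_from_camera"]); d=T[:3,:3]@np.array([(u-c["cx"])/c["fx"],(v-c["cy"])/c["fy"],1]); o=T[:3,3]
    return o+d*(z-o[2])/d[2]
def orange(img):
    h=cv2.cvtColor(img,cv2.COLOR_BGR2HSV)
    m=cv2.inRange(h,(5,140,100),(20,255,255))
    n,_,s,c=cv2.connectedComponentsWithStats(m)
    return [(s[i].tolist(),c[i].round(1).tolist()) for i in range(1,n) if s[i][4]>15]
E
python3 - <<'E'
from h import *
for n in("top","side"):
    c=cams.read_camera(n); cv2.imwrite(f"pics/{n}0.png",c["pixels"])
    print(n,np.array(c["world_from_camera"]).round(3).tolist(),c["fx"])
    for s,p in orange(c["pixels"]): print(s,p,"z12",ray(c,*p,.012).round(3),"z90",ray(c,*p,.09).round(3))
print(ctrl.get_obs())
E
```

```text
top [[0.008, -0.998, 0.062, 0.38], [-1.0, -0.008, 0.002, 0.031], [-0.002, -0.062, -0.998, 1.821], [0.0, 0.0, 0.0, 1.0]] 490.7297468117902
[59, 0, 17, 55, 433] [67.4, 27.4] z12 [1.098 0.762 0.012] z90 [1.067 0.731 0.09 ]
[76, 0, 23, 55, 563] [87.9, 26.8] z12 [1.1   0.685 0.012] z90 [1.069 0.657 0.09 ]
[100, 0, 82, 56, 1941] [139.0, 27.0] z12 [1.101 0.492 0.012] z90 [1.07  0.472 0.09 ]
[190, 0, 22, 56, 597] [200.5, 28.9] z12 [1.095 0.26  0.012] z90 [1.064 0.25  0.09 ]
[216, 0, 7, 10, 34] [219.2, 4.3] z12 [1.191 0.191 0.012] z90 [1.156 0.184 0.09 ]
[227, 0, 7, 8, 21] [230.3, 3.6] z12 [1.194 0.149 0.012] z90 [1.159 0.144 0.09 ]
[236, 0, 23, 57, 572] [246.2, 26.8] z12 [1.105 0.088 0.012] z90 [1.073 0.085 0.09 ]
[259, 0, 21, 55, 507] [270.4, 25.0] z12 [ 1.112 -0.004  0.012] z90 [ 1.081 -0.002  0.09 ]
[283, 0, 20, 25, 139] [289.6, 8.8] z12 [ 1.175 -0.076  0.012] z90 [ 1.141 -0.071  0.09 ]
[305, 0, 21, 50, 372] [316.9, 17.9] z12 [ 1.141 -0.179  0.012] z90 [ 1.108 -0.17   0.09 ]
[327, 0, 22, 57, 659] [337.9, 28.2] z12 [ 1.102 -0.258  0.012] z90 [ 1.071 -0.246  0.09 ]
[351, 0, 4, 13, 24] [352.
[... 5940 characters left out ...]
6 0.012] z90 [0.744 0.639 0.09 ]
{'time': 0.1, 'joint_pos': array([-1.23648820e+00,  3.07477269e-01,  1.50751748e+00,  7.55640837e-06,
        1.32844008e+00, -7.35227790e-02]), 'dq': array([-0.00150084, -0.00068621, -0.00112231, -0.00106685,  0.00029062,
       -0.00038806]), 'effort': array([ 5.78563704e-04, -4.58525562e+01, -2.52607584e+01, -8.13138740e-05,
        5.55259525e-03, -5.19653653e-07]), 'tool_pos': array([ 0.2278177 , -0.52726049,  0.2304947 ]), 'tool_rot': array([-3.07471351e+00, -6.35815981e-01,  3.64612657e-04]), 'force': array([0.52431641, 0.06365551, 0.09192823]), 'torque': array([0.04069854, 0.00794068, 0.00286467]), 'grasp_force': 0.0, 'finger_gap': 0.9979341663759371}
```

View pics/top0.png

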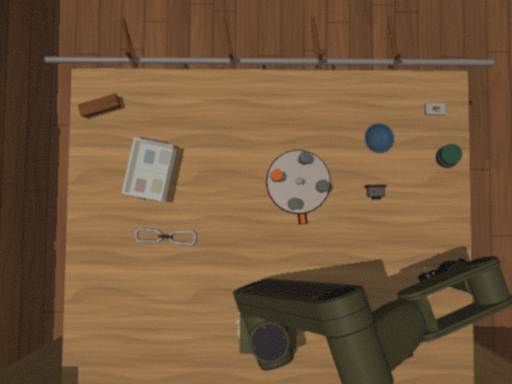

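View pics/side0.png

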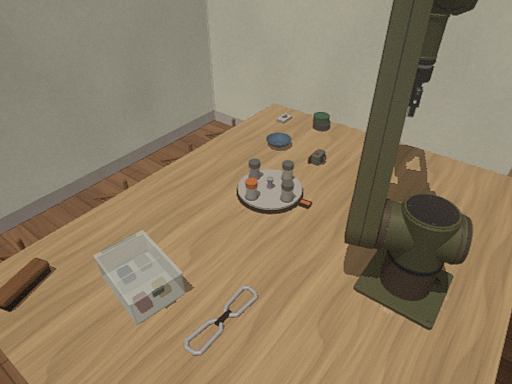

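The top view shows the carousel at about (299,181), its knob at (300,181), the orange lid at (276,175) and the pointer at (302,218). The lid is on the robot's left, so it needs about +108° (counter-clockwise). The side view agrees, with the lid at (251,183) and the pointer at (305,202). I plan to pinch the knob and turn the wrist. First I'll measure the axis.

Run:
```python
from h import *
c=cams.read_camera("top"); im=c["pixels"]
h=cv2.cvtColor(im,cv2.COLOR_BGR2HSV)
m=cv2.inRange(h,(0,0,90),(180,60,255)); m[:140]=0;m[225:]=0;m[:,:255]=0;m[:,340:]=0
ct=max(cv2.findContours(m,0,2)[0],key=cv2.contourArea)
hull=cv2.convexHull(ct)
(e,ax,_)=cv2.fitEllipse(hull); ce,r=cv2.minEnclosingCircle(hull)
# project hull to tray top and fit circle
P=np.array([ray(c,*p[0],.024)[:2] for p in hull])
s=np.linalg.lstsq(np.c_[2*P,np.ones(len(P))],(P**2).sum(1),rcond=None)[0]
R=np.sqrt(s[2]+s[0]**2+s[1]**2)
print(e,ax,ce,r,"axis",s[:2],"R",R,"ell",ray(c,*e,.024))
L=ray(c,276.3,174.7,.088)[:2]; F=ray(c,302.4,218.5,.012)[:2]; A=s[:2]
# knob and grey lids for a look
cv2.imwrite("pics/crop1.png",cv2.resize(im[140:230,250:350],None,fx=6,fy=6,interpolation=2))
a=np.arctan2(*(L-A)[::-1]);f=np.arctan2(*(F-A)[::-1])
print("lid r",np.linalg.norm(L-A),"ptr r",np.linalg.norm(F-A),np.degrees([a,f,(f-a)%(2*np.pi)]))
```

```text
(298.0683288574219, 181.33465576171875) (62.52895736694336, 63.10956954956055) (298.1734619140625, 181.19387817382812) 31.656190872192383 axis [ 0.52113836 -0.10859453] R 0.11549679423443933 ell [ 0.52070112 -0.10864162  0.024     ]
lid r 0.08398855953438555 ptr r 0.13759945827870457 [  77.94093469 -172.7752463   109.28381901]
```

View pics/crop1.png

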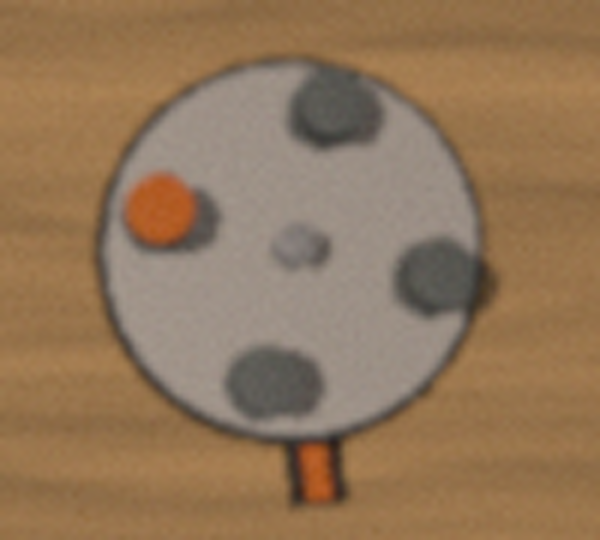

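The crop shows the knob at its centre, the orange lid upper left of it and the pointer at the bottom. The fitted tray radius (115 mm), lid radius (84 mm) and pointer radius (138 mm) match the given sizes. The axis is at (0.521, -0.109) and the turn needed is +109.3°.

Request:
carry_out(targets=[{"translation": [0.0225, 0.032, 0], "rotation": [0, 0, 0], "claw": 90}, {"translation": [0.0225, 0.032, 0], "rotation": [0, 0, 0], "claw": 90}, {"translation": [0.0225, 0.032, 0], "rotation": [0, 0, 0], "claw": 90}, {"translation": [0.0225, 0.032, 0], "rotation": [0, 0, 0], "claw": 90}, {"translation": [0.0225, 0.032, 0], "rotation": [0, 0, 0], "claw": 90}, {"translation": [0.0225, 0.032, 0], "rotation": [0, 0, 0], "claw": 90}, {"translation": [0.0225, 0.032, 0], "rotation": [0, 0, 0], "claw": 90}, {"translation": [0.0225, 0.032, 0], "rotation": [0, 0, 0], "claw": 90}, {"translation": [0.0225, 0.032, 0], "rotation": [0, 0, 0], "claw": 90}, {"translation": [0.0225, 0.032, 0], "rotation": [0, 0, 0], "claw": 90}, {"translation": [0.0225, 0.032, 0], "rotation": [0, 0, 0], "claw": 90}, {"translation": [0.0225, 0.032, 0], "rotation": [0, 0, 0], "claw": 90}], squeeze=60)

```text
time: 1.15
tool_pos: [0.4986, -0.142, 0.2312]
tool_rot: [-3.076, -0.636, 0.0]
force: [0.5, -0.5, -0.2]
finger_gap: 0.647
grasp_force: 0.0
```

Request:
carry_out(targets=[{"translation": [0.0225, 0.0335, 0], "rotation": [0, 0, 0], "claw": 90}, {"translation": [0, 0, -0.03], "rotation": [0, 0, 0], "claw": 90}, {"translation": [0, 0, -0.03], "rotation": [0, 0, 0], "claw": 90}, {"translation": [0, 0, -0.03], "rotation": [0, 0, 0], "claw": 90}, {"translation": [0, 0, -0.02], "rotation": [0, 0, 0], "claw": 90}, {"translation": [0, 0, 0], "rotation": [0, 0, 0], "claw": 90}, {"translation": [0, 0, 0], "rotation": [0, 0, 0], "claw": 90}])

```text
time: 1.73
tool_pos: [0.5195, -0.11, 0.1203]
tool_rot: [-3.075, -0.636, 0.005]
force: [0.0, -1.1, 0.6]
finger_gap: 0.646
grasp_force: 0.0
```

Run:
```python
from h import *
print(ctrl.get_obs()["tool_pos"],ctrl.get_obs()["joint_pos"])
c=cams.read_camera("side")
cv2.imwrite("pics/s2.png",cv2.resize(c["pixels"][80:230,180:380],None,fx=4,fy=4,interpolation=2))
```

```text
[ 0.51952109 -0.1099875   0.12029383] [-2.88192546e-01  3.59533116e-01  1.74471470e+00  2.07622778e-05
  1.04083037e+00  8.74639991e-01]
```

View pics/s2.png

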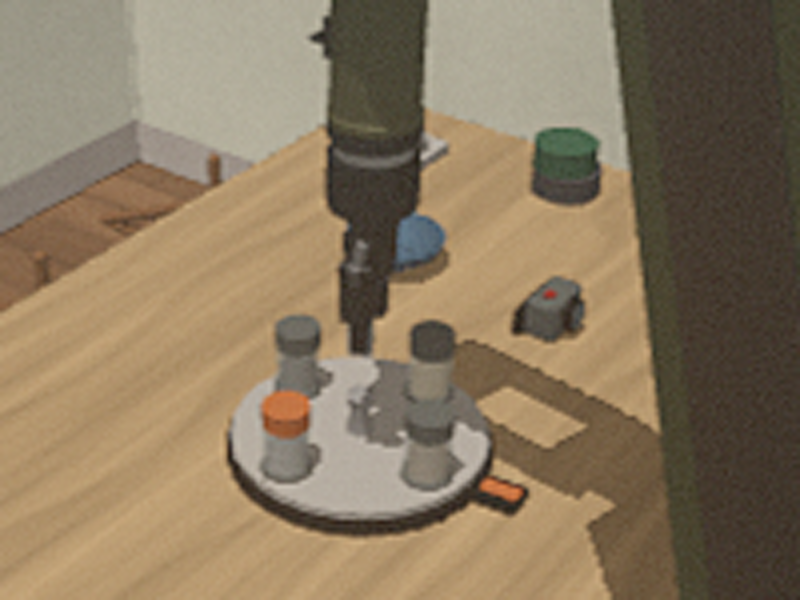

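The side crop shows the fingers directly above the knob (about (360,390) in the crop) and clear of all the pots. Next I descend and close on the knob.

Request:
carry_out(targets=[{"translation": [0.001, 0.001, -0.025], "rotation": [0, 0, 0], "claw": 90}, {"translation": [0, 0, -0.025], "rotation": [0, 0, 0], "claw": 90}, {"translation": [0, 0, -0.02], "rotation": [0, 0, 0], "claw": 90}, {"translation": [0, 0, -0.015], "rotation": [0, 0, 0], "claw": 90}, {"translation": [0, 0, 0], "rotation": [0, 0, 0], "claw": 140}, {"translation": [0, 0, 0], "rotation": [0, 0, 0], "claw": 200}, {"translation": [0, 0, 0], "rotation": [0, 0, 0], "claw": 255}, {"translation": [0, 0, 0], "rotation": [0, 0, 0], "claw": 255}, {"translation": [0, 0, 0], "rotation": [0, 0, 0], "claw": 255}, {"translation": [0, 0, 0], "rotation": [0, 0, 0], "claw": 255}, {"translation": [0, 0, 0], "rotation": [0, 0, 0], "claw": 255}, {"translation": [0, 0, 0], "rotation": [0, 0, 0], "claw": 255}])

```text
time: 2.78
tool_pos: [0.5226, -0.1093, 0.0381]
tool_rot: [3.076, 0.636, 0.005]
force: [-1.0, 3.0, 5.9]
finger_gap: 0.257
grasp_force: 58.8
```

Gripped (59 N on the pad, low side force). I'll turn the first part and check that the tray follows.

Request:
carry_out(targets=[{"translation": [0, 0, 0], "rotation": [0, 0, 0.05], "claw": 255}, {"translation": [0, 0, 0], "rotation": [0, 0, 0.1], "claw": 255}, {"translation": [0, 0, 0], "rotation": [0, 0, 0.1], "claw": 255}, {"translation": [0, 0, 0], "rotation": [0, 0, 0.1], "claw": 255}, {"translation": [0, 0, 0], "rotation": [0, 0, 0.1], "claw": 255}, {"translation": [0, 0, 0], "rotation": [0, 0, 0.05], "claw": 255}, {"translation": [0, 0, 0], "rotation": [0, 0, 0], "claw": 255}, {"translation": [0, 0, 0], "rotation": [0, 0, 0], "claw": 255}])

```text
time: 3.45
tool_pos: [0.5229, -0.1097, 0.0381]
tool_rot: [2.821, 1.377, 0.004]
force: [-0.6, 1.7, 6.5]
finger_gap: 0.257
grasp_force: 58.7
```

```bash
cat >> h.py <<'E'
def check():
    o=ctrl.get_obs(); print(o["joint_pos"].round(3),o["torque"].round(3))
    A=np.array([.521,-.1086])
    for n in("side","top"):
        c=cams.read_camera(n); cv2.imwrite(f"pics/{n}_{o['time']:.2f}.png",c["pixels"])
        for s,p in orange(c["pixels"]):
            for z in(.084 if n=="side" else .088,.012):
                q=ray(c,*p,z)[:2]; d=q-A; r=np.hypot(*d)
                if r<.16: print(n,s,p,z,q.round(4),"r",r.round(4),"ang",np.degrees(np.arctan2(d[1],d[0])).round(1)%360)
E
python3 -c "
from h import *
check()"
```

```text
[-0.286  0.471  1.829  0.     0.838  0.377] [ 0.282  0.158 -0.008]
side [256, 182, 12, 12, 115] [261.5, 187.4] 0.084 [ 0.4991 -0.0244] r 0.087 ang 104.6
side [256, 182, 12, 12, 115] [261.5, 187.4] 0.012 [ 0.5549 -0.1019] r 0.0345 ang 11.1
side [300, 199, 11, 6, 43] [304.8, 201.7] 0.012 [ 0.3886 -0.1263] r 0.1336 ang 187.6
top [271, 181, 12, 11, 100] [276.7, 186.2] 0.088 [ 0.4978 -0.0281] r 0.0838 ang 106.1
top [271, 181, 12, 11, 100] [276.7, 186.2] 0.012 [ 0.503  -0.0307] r 0.08 ang 103.0
```

The tray follows without slip (28.2° for 28.6° commanded). About 81° (1.417 rad) remains.

Request:
carry_out(targets=[{"translation": [0, 0, 0], "rotation": [0, 0, 0.1], "claw": 255}, {"translation": [0, 0, 0], "rotation": [0, 0, 0.1], "claw": 255}, {"translation": [0, 0, 0], "rotation": [0, 0, 0.12], "claw": 255}, {"translation": [0, 0, 0], "rotation": [0, 0, 0.12], "claw": 255}, {"translation": [0, 0, 0], "rotation": [0, 0, 0.12], "claw": 255}, {"translation": [0, 0, 0], "rotation": [0, 0, 0.12], "claw": 255}, {"translation": [0, 0, 0], "rotation": [0, 0, 0.12], "claw": 255}, {"translation": [0, 0, 0], "rotation": [0, 0, 0.12], "claw": 255}, {"translation": [0, 0, 0], "rotation": [0, 0, 0.12], "claw": 255}, {"translation": [0, 0, 0], "rotation": [0, 0, 0.12], "claw": 255}, {"translation": [0, 0, 0], "rotation": [0, 0, 0.12], "claw": 255}, {"translation": [0, 0, 0], "rotation": [0, 0, 0.1], "claw": 255}])

```text
time: 4.55
tool_pos: [0.5242, -0.1097, 0.0381]
tool_rot: [1.292, 2.857, 0.003]
force: [1.7, 2.0, 3.6]
finger_gap: 0.26
grasp_force: 58.6
```

Request:
carry_out(targets=[{"translation": [0, 0, 0], "rotation": [0, 0, 0.04], "claw": 255}, {"translation": [0, 0, 0], "rotation": [0, 0, 0], "claw": 255}, {"translation": [0, 0, 0], "rotation": [0, 0, 0], "claw": 255}, {"translation": [0, 0, 0], "rotation": [0, 0, 0], "claw": 255}])

```text
time: 4.88
tool_pos: [0.5243, -0.1097, 0.0381]
tool_rot: [1.244, 2.879, 0.002]
force: [3.1, 3.1, 6.5]
finger_gap: 0.259
grasp_force: 58.8
```

```bash
python3 -c "
from h import *
check()"; ls pics
```

```text
[-2.860e-01  4.710e-01  1.828e+00  1.000e-03  8.360e-01 -1.041e+00] [ 0.465 -0.336 -0.162]
side [287, 176, 12, 11, 113] [292.2, 180.8] 0.084 [ 0.4389 -0.1165] r 0.0824 ang 185.5
side [287, 176, 12, 11, 113] [292.2, 180.8] 0.012 [ 0.4887 -0.2032] r 0.1 ang 251.2
side [300, 199, 11, 6, 43] [304.7, 201.7] 0.012 [ 0.3889 -0.1261] r 0.1333 ang 187.5
top [297, 199, 11, 10, 88] [302.4, 203.2] 0.088 [ 0.4384 -0.1192] r 0.0833 ang 187.3
top [297, 199, 11, 10, 88] [302.4, 203.2] 0.012 [ 0.4409 -0.1258] r 0.0819 ang 192.1
crop1.png
s2.png
side0.png
side_3.45.png
side_4.88.png
top0.png
top_3.45.png
top_4.88.png
```

Run:
```python
from h import *
a=cv2.imread("pics/top_4.88.png")[130:240,240:360]; b=cv2.imread("pics/side_4.88.png")[120:230,200:320]
cv2.imwrite("pics/fin.png",cv2.resize(np.hstack([a,b]),None,fx=3.3,fy=3.3,interpolation=2))
```

```text
(no output)
```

View pics/fin.png

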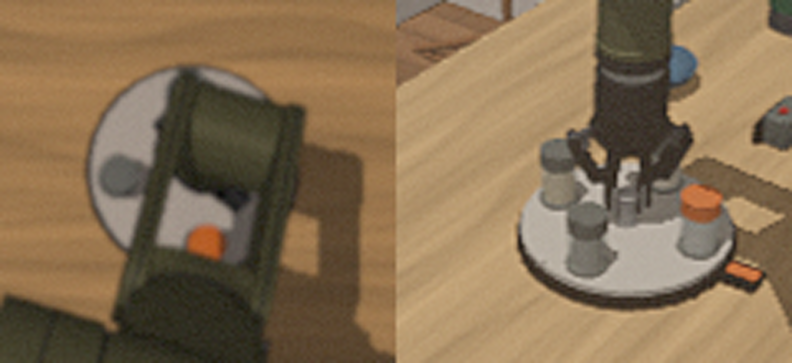

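Request:
carry_out(targets=[{"translation": [0, 0, 0], "rotation": [0, 0, 0.005], "claw": 255}, {"translation": [0, 0, 0], "rotation": [0, 0, 0], "claw": 255}, {"translation": [0, 0, 0], "rotation": [0, 0, 0], "claw": 255}, {"translation": [0, 0, 0], "rotation": [0, 0, 0], "claw": 255}, {"translation": [0, 0, 0], "rotation": [0, 0, 0], "claw": 255}, {"translation": [0, 0, 0], "rotation": [0, 0, 0], "claw": 255}, {"translation": [0, 0, 0], "rotation": [0, 0, 0], "claw": 255}, {"translation": [0, 0, 0], "rotation": [0, 0, 0], "claw": 255}, {"translation": [0, 0, 0], "rotation": [0, 0, 0], "claw": 255}, {"translation": [0, 0, 0], "rotation": [0, 0, 0], "claw": 255}, {"translation": [0, 0, 0], "rotation": [0, 0, 0], "claw": 255}, {"translation": [0, 0, 0], "rotation": [0, 0, 0], "claw": 255}])

```text
time: 5.98
tool_pos: [0.5242, -0.1097, 0.0381]
tool_rot: [1.237, 2.882, 0.002]
force: [2.8, 2.7, 6.6]
finger_gap: 0.257
grasp_force: 58.8
```

```bash
python3 -c "
from h import *
check()"
```

```text
[-2.860e-01  4.710e-01  1.828e+00  1.000e-03  8.360e-01 -1.046e+00] [ 0.451 -0.289 -0.179]
side [287, 176, 12, 11, 113] [292.1, 180.9] 0.084 [ 0.4389 -0.1158] r 0.0824 ang 185.0
side [287, 176, 12, 11, 113] [292.1, 180.9] 0.012 [ 0.4887 -0.2024] r 0.0993 ang 251.0
side [300, 199, 11, 6, 43] [304.7, 201.7] 0.012 [ 0.3889 -0.1261] r 0.1333 ang 187.5
top [297, 199, 11, 10, 88] [302.4, 203.2] 0.088 [ 0.4384 -0.1192] r 0.0833 ang 187.3
top [297, 199, 11, 10, 88] [302.4, 203.2] 0.012 [ 0.4409 -0.1258] r 0.0819 ang 192.1
```

The picture shows the orange pot in line with the pointer: top view lid at (205,243) in the crop, side view lid at (702,203) and pointer at (745,275). The lid is at 187.3° and the pointer at 187.2–187.5°. I'll firm the grip and check for creep.

Request:
carry_out(targets=[{"translation": [0, 0, 0], "rotation": [0, 0, 0.005], "claw": 255}, {"translation": [0, 0, 0], "rotation": [0, 0, 0], "claw": 255}, {"translation": [0, 0, 0], "rotation": [0, 0, 0], "claw": 255}, {"translation": [0, 0, 0], "rotation": [0, 0, 0], "claw": 255}, {"translation": [0, 0, 0], "rotation": [0, 0, 0], "claw": 255}, {"translation": [0, 0, 0], "rotation": [0, 0, 0], "claw": 255}, {"translation": [0, 0, 0], "rotation": [0, 0, 0], "claw": 255}, {"translation": [0, 0, 0], "rotation": [0, 0, 0], "claw": 255}, {"translation": [0, 0, 0], "rotation": [0, 0, 0], "claw": 255}, {"translation": [0, 0, 0], "rotation": [0, 0, 0], "claw": 255}, {"translation": [0, 0, 0], "rotation": [0, 0, 0], "claw": 255}, {"translation": [0, 0, 0], "rotation": [0, 0, 0], "claw": 255}], squeeze=100)

```text
time: 7.08
tool_pos: [0.5243, -0.1097, 0.0383]
tool_rot: [1.23, 2.885, 0.002]
force: [1.5, 3.9, 7.4]
finger_gap: 0.242
grasp_force: 97.4
```

```bash
python3 -c "
from h import *
check()
r=ctrl.close_job(); print(r)"
```

```text
[-2.860e-01  4.710e-01  1.828e+00  1.000e-03  8.370e-01 -1.051e+00] [ 0.488 -0.232 -0.131]
side [287, 176, 12, 11, 113] [292.2, 180.8] 0.084 [ 0.4389 -0.1165] r 0.0824 ang 185.5
side [287, 176, 12, 11, 113] [292.2, 180.8] 0.012 [ 0.4887 -0.2032] r 0.1 ang 251.2
side [300, 199, 11, 6, 41] [304.7, 201.8] 0.012 [ 0.3886 -0.1256] r 0.1335 ang 187.3
top [297, 199, 11, 10, 88] [302.4, 203.3] 0.088 [ 0.438  -0.1192] r 0.0837 ang 187.3
top [297, 199, 11, 10, 88] [302.4, 203.3] 0.012 [ 0.4406 -0.1258] r 0.0823 ang 192.0
the job is handed in; nothing more can be done
None
```

I handed the job in with the orange-lidded pot at the front: by the top camera the lid is at 187.3° and the pointer at about 187.2°, the fingers still hold the knob at about 97 N, and I saw no drift over the last second; the arm stayed clear of the organizer, headlamp, quickdraw and dish.

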